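Right the tipped lacquer bottle, hold the fume shutter half open

ROBOT

A 6-joint arm with a two-finger parallel gripper is mounted at the origin on the work surface. World frame = base frame: x ahead of the robot, y to its left, z up, the work surface at z = 0. Lengths are in m, angles in rad, forces in N, time in s.
With the tool pointing down it reaches from about 0.4 to 0.825 m from the base axis. Payload 7 kg.
Tool frame: the origin (TCP) lies between the finger pads; the fingertips stand arm.nose_length ahead of it and the grasp point (between the pads) is the TCP (arm.nose_length is the distance from the TCP to the fingertips, in m); x points along the fingers, z is the direction in which the jaws open and shut, and the axes are right-handed (so a half turn about x gives the same grasp; the last joint's range is limited). The gripper opens to 88 mm and grips with 3 to 60 N. Pads are 19 mm wide; open, the fingers measure 130 mm over their backs; the gripper's body (78 mm by 193 mm) begins 47 mm behind the grasp point.
Start: joints at [1.489, 0.359, 0.012, 0, -1.224, -0.288], TCP at [0.244, 0.629, 0.246] pointing down, gripper open.
Joint ranges: [-3.07, 3.07], [-1.43, 2.12], [-1.02, 1.25], [-3.03, 1.67], [-3.05, -0], [-3.03, 3.03]. Speed limits (rad/s): [2.39, 2.39, 3.01, 3.14, 3.14, 3.14].

INTERFACE

Orientations are given as [roll, pitch, yaw] about the fixed x, y, z axes, in that order (R = Rz(yaw) Ry(pitch) Rx(roll)).
In Python, from station import arm, viewer, spotter gives the robot as it stands.
- The arm moves only by the shell command python3 -m handwheel 'ROWS' [FORCE]. ROWS is a JSON object of lists of equal length, an entry for each row: "gripper": the gripper command: -1 is shut, 1 is fully open, values between are in proportion; "travel": the shift along the world's x, y, z each as a share of 500 mm, from -1 to 1, a list of three; "spin": the turn about the world's z as a share of 45 degrees, from -1 to 1. A call has 1 to 20 rows; each row is the pose to reach, as a shift and turn from the pose commanded when the call began; what a row does not reach only later rows make up. A row lasts 1/10 s, in which the tool goes at most 50 mm and 8.59 degrees, less where a joint would pass 70% of its speed; a pose out of reach is approached as far as the arm can. A call with a number of a shift or a turn outside -1 to 1 is refused whole. A call with a gripper value outside its range is refused whole. The fingers move at their own pace and stop on an object; FORCE is the grip in N (left out, the last holds). Time passes only in rows, so rows that repeat a pose let the fingers close. It gives the time, the measured TCP pose, the force and the opening at its end, in the units of the state.
- arm.get_state(): the state, without advancing time (a new reading comes with each control period).
- viewer.grab_frame(name): name is "side" or "top" or "wrist"; returns a dict with "pixels" (400x640x3 uint8, blue, green, red), "fx", "fy", "cx", "cy" (pixels), "eye" and "attitude" of the camera in the world. Camera axes: x right, y down, z forward; pixel columns grow to the right and rows downward; lengths in m; the calibration is good to about 2 mm. The wrist camera is an equidistant fisheye: a pixel r from the principal point sees the ray r / f radians off the axis. A picture is of the moment at which its call begins. There is no depth.
- arm.job_done(): hands the job in, once; it reports no verdict.
Trained networks look in the newest picture that a camera, given by its name, has taken for a name from the list of things; names that differ only in an ending like _2 or _b are one class to them, and where a whole thing is asked for, a point or a joint stands for the part that bears it (a point fixed in the world has none). Each returns a list of dicts, best first, with "conf" (0 to 1); they miss things now and then, are a little off and sometimes report something else, mostly with a low value. They report only what shows in the picture. A call takes as long as a camera call. They do not tell look-alikes from the thing itself.
- spotter.spot_in(camera, label): "rect" ([left, top, right, bottom] in pixels, round what is visible of it).
- spotter.tip_of(camera, label): "at" ([column, row] in pixels: a listed point, or the origin of a listed thing).
The state is a dict: "t": time; "q": joint angles; "qd": joint speeds; "joint_efforts": joint torques, N m; "eef_pos": TCP position; "ee_rot": TCP orientation; "force": force on the tool from outside, world axes, zero at the start; "moment": the same for the moment, N m; "width": finger opening in m.
Only numpy, scipy, OpenCV 4.12 (cv2) and the standard library are available. Lean on these libraries where they do the work, as an engineer would, in place of code of your own. Each camera call takes 0.05 s, during which the arm holds its last target.

TASK

The bottle with the orange cap has tipped over on the finishing tray: stand it upright on its own empty yellow spot in the row, cap up, and let go of it. Then, so that the extractor draws off the fumes gently, slide the sprung shutter of the extraction inlet by its red tab to half open (its yellow pointer line at the green marks), never opening it beyond about three quarters, and finish while still holding it there, as it springs shut when let go. Leave the two standing bottles and the wax tin where they are.

Things in the scene. Friction and masses are not known exactly. Their poses are not given: they have to be found in the camera images.
- fallen_center (a point): Tipped bottle, white, 130 mm long: square body 46 x 46 x 100 mm with orange band, tapered shoulder, orange cap 30 mm across; 0.15 to 0.31 kg. Point on its axis, 65 mm from its foot; z points foot to cap, x, y square to the side faces. At the start it lies flat on the tray floor, axis 27 mm above the bench, foot over the empty spot, cap to the robot's left (+y).
- mate_a_center (a point): Standing bottle with a black cap and green band, same size and shape (46 x 46 x 130 mm), on one of the spots; point on its axis 65 mm above its foot, z up. To be left alone.
- mate_b_center (a point): Standing bottle with a blue cap and band, same size and shape (46 x 46 x 130 mm), on one of the spots; point on its axis 65 mm above its foot, z up. To be left alone.
- tin: Round green wax tin with a brass lid, 87 mm across, 59 mm high, on the bench off to the robot's right; origin at the centre of its underside. To be left alone.
- spot0 (a point): Centre of a painted yellow spot (62 mm square), one of three in a row 100 mm apart on a fixed dark tray 200 (x) by 300 mm (y); on the tray floor, 4 mm above the bench (rim 10 mm). x points across the tray, about to the robot's left; y along the row, towards the robot; z up. The row is 45 mm from the tray's right edge, spot0 the farthest. Two spots carry standing bottles, the third is free.
- spot1 (a point): The middle spot of the row; as spot0, 100 mm along y from it.
- spot2 (a point): The last spot of the row; as spot0, 200 mm along y from it.
- inlet: Grey fixed box, 215 (x) x 130 (y) x 60 mm high; origin under its centre. Port in its top (80 x 60 mm, x = 2 to 82 mm) covered by a steel shutter between two rails 10 mm high, 100 mm apart inside. The shutter opens along the box's -x, towards the robot. Marks on the rails for the pointer: white closed (x = -5.5 mm), green half open (-45.5), red fully open (-85.5).
- tab (a point): Middle of the red upright tab on the shutter, 12 mm thick (x), 50 mm wide (y), 45 mm tall, from 64.5 to 109.5 mm above the bench (this point 87 mm). Axes as the inlet's. A yellow pointer line on the plate runs across at the tab. It moves along -x as the shutter opens.
- shutter (a joint): Opening of the shutter in m: 0 closed (start), 0.040 half open, 0.080 fully open. A spring pulls it shut: about 4 N at closed rising evenly to 10 N at half and 16 N at fully open.
There are look-alikes about, which are no part of the job. What is shaped like the part that bears fallen_center but pink is not meant.

How it is judged:
By the outcome, as a careful person would: the job done as asked, in the order asked, and still so for the second after the job is handed in, while the arm keeps its last pose, push and grip.
It also fails if it takes over 51 s, if anything falls off the work surface, if the arm or the gripper's body presses on something with over 40 N, if the wrist force passes 120 N, or if a joint passes its speed limit or range.

## Working session

There is one attempt and no reset: what is moved stays moved. The work goes in short steps, Python scripts to look and compute and a shell command to move; the robot and the scene stay as the last step left them, time stands still between calls to the robot, and variables do not carry over. Pictures are saved under pics/ and viewed, and the job is handed in when it is done.

```bash
ls; mkdir -p pics; cat > h.py <<'E'
import numpy as np, cv2
from station import arm, viewer, spotter
from scipy.spatial.transform import Rotation as R
def ray(f,u,v):
    att=np.array(f["attitude"]);M=att if att.shape==(3,3) else R.from_euler('xyz',att).as_matrix()
    return np.array(f["eye"]),M@np.array([(u-f["cx"])/f["fx"],(v-f["cy"])/f["fy"],1.])
def onz(f,u,v,z):
    e,d=ray(f,u,v);return e+d*(z-e[2])/d[2]
def proj(f,p):
    att=np.array(f["attitude"]);M=att if att.shape==(3,3) else R.from_euler('xyz',att).as_matrix()
    c=M.T@(np.array(p)-np.array(f["eye"]));return f["cx"]+f["fx"]*c[0]/c[2],f["cy"]+f["fy"]*c[1]/c[2]
def tri(f1,a,f2,b):
    e1,d1=ray(f1,*a);e2,d2=ray(f2,*b);s=np.linalg.lstsq(np.c_[d1,-d2],e2-e1,rcond=None)[0]
    p,q=e1+s[0]*d1,e2+s[1]*d2;return (p+q)/2,np.linalg.norm(p-q)
E
python3 - <<'E'
from h import *
s=arm.get_state();print(s["t"],s["eef_pos"],s["ee_rot"],s["width"],arm.nose_length)
F={}
for c in ["side","top","wrist"]:
    f=viewer.grab_frame(c);F[c]=f;cv2.imwrite(f"pics/{c}0.png",f["pixels"])
    print(c,{k:f[k] for k in f if k!="pixels"})
    if c!="wrist":
      for l in ["fallen_center","mate_a_center","tin","spot0","spot1","spot2","inlet","tab"]:
        print(l,[(np.round(d["at"],1).tolist(),round(d["conf"],2)) for d in spotter.tip_of(c,l)[:4]])
print(arm.get_state()["t"])
E
```

```text
pics
0.0 [0.2438069  0.62892907 0.24462821] [ 0.07144403  1.56914757 -1.86923793] 0.08742861965370421 0.019
side {'fx': 366.8237928540239, 'fy': 366.8237928540239, 'cx': 317.48842662417616, 'cy': 196.44553094841163, 'eye': array([0.46304072, 0.42035097, 0.68538535]), 'attitude': array([-2.35314309,  0.0153688 , -2.77300464])}
fallen_center [([318.6, 217.2], 0.96), ([266.3, 196.1], 0.67)]
mate_a_center [([409.3, 210.9], 0.93)]
tin [([397.2, 170.1], 0.89)]
spot0 [([365.0, 215.3], 0.96), ([406.4, 227.1], 0.96), ([327.1, 206.8], 0.95)]
spot1 [([365.0, 215.3], 0.96), ([406.4, 227.1], 0.96), ([327.1, 206.8], 0.95)]
spot2 [([365.0, 215.3], 0.96), ([406.4, 227.1], 0.96), ([327.1, 206.8], 0.95)]
inlet [([333.3, 347.5], 0.65)]
tab [([332.8, 326.7], 0.86)]
top {'fx': 501.3691307753616, 'fy': 501.3691307753616, 'cx': 313.872458247604, 'cy': 196.74545427399795, 'eye': array([ 0.42838176, -0.1401755 ,  1.30591933]), 'attitude': array([-2.93377164, -0.00618159, -1.53923829])}
fallen_center [([323.7, 146.5], 0.73), ([205.3, 248.2], 0.37)]
mate_a_center [([333.2, 282.8], 0.6)]
tin [([412.1, 258.4], 0.97)]
spot0 [([328.5, 243.3], 0.96), ([333.5, 203.4], 0.78), ([328.9, 281.1], 0.78), ([332.2, 240.2], 0.71)]
spot1 [([328.5, 243.3], 0.96), ([333.5, 203.4], 0.78), ([328.9, 281.1], 0.78), ([332.2, 240.2], 0.71)]
spot2 [([328.5, 243.3], 0.96), ([333.5, 203.4], 0.78), ([328.9, 281.1], 0.78), ([332.2, 240.2], 0.71)]
inlet [([203.6, 248.2], 0.57)]
tab [([193.5, 246.1], 0.8), ([327.8, 239.4], 0.48)]
wrist {'fx': 309.70691628693146, 'fy': 309.70691628693146, 'cx': 319.4083564482087, 'cy': 202.39444671188798, 'eye': array([0.31395057, 0.60209809, 0.38420196]), 'attitude': array([ 2.86037634e+00, -1.50907122e-04, -1.93985387e+00])}
0.95
```

View pics/side0.png

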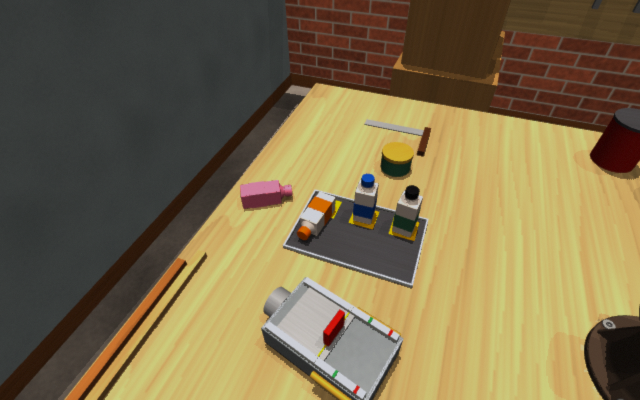

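View pics/top0.png

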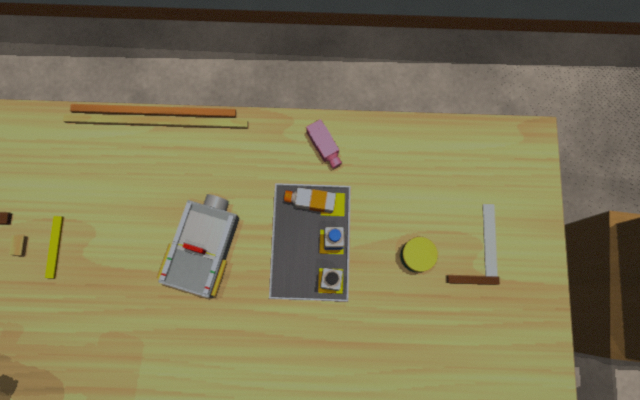

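View pics/wrist0.png

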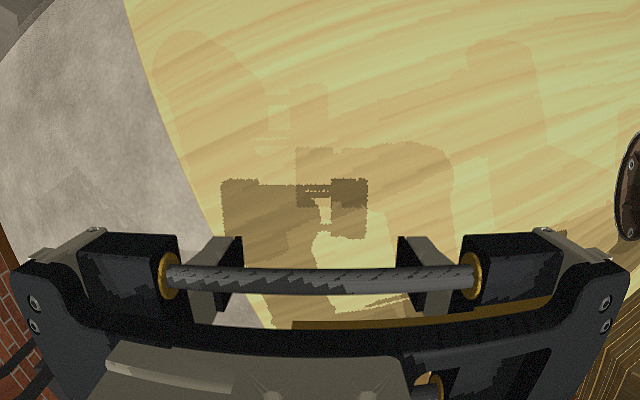

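```bash
python3 - <<'E'
from h import *
a=cv2.imread("pics/side0.png");b=cv2.imread("pics/top0.png")
A=cv2.resize(a[165:290,230:440],None,fx=3.6,fy=3.6,interpolation=cv2.INTER_CUBIC)
B=cv2.resize(b[170:310,260:440],None,fx=4,fy=4,interpolation=cv2.INTER_CUBIC)
C=cv2.resize(a[270:400,250:420],None,fx=4,fy=4,interpolation=cv2.INTER_CUBIC)
D=cv2.resize(b[180:310,140:300],None,fx=4.5,fy=4.5,interpolation=cv2.INTER_CUBIC)
for n,i in zip("ABCD",(A,B,C,D)): cv2.imwrite(f"pics/c{n}.png",i)
E
```

```text
(no output)
```

View pics/cA.png

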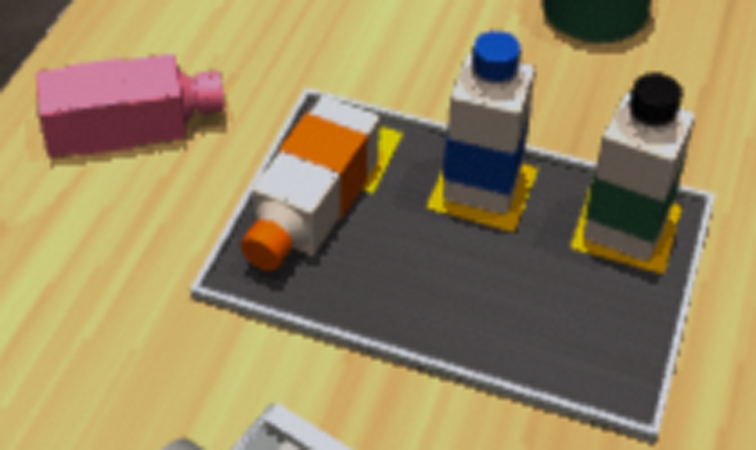

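View pics/cB.png

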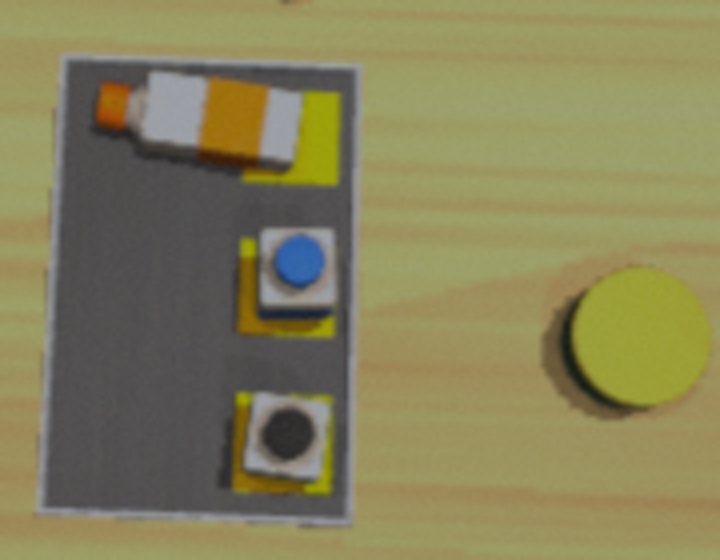

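View pics/cC.png

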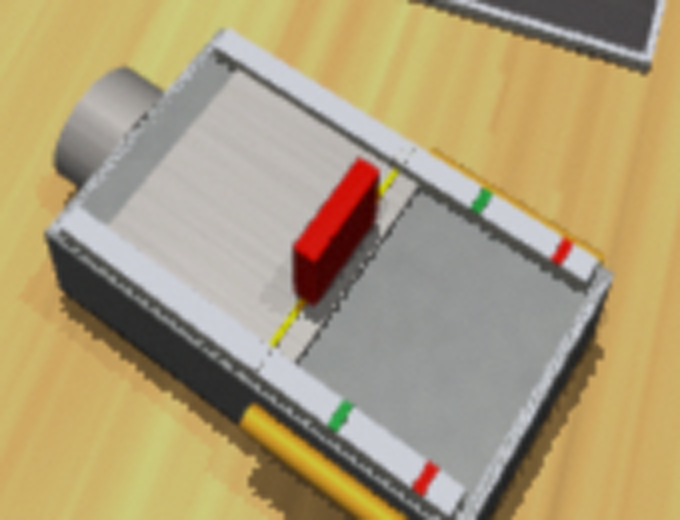

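View pics/cD.png

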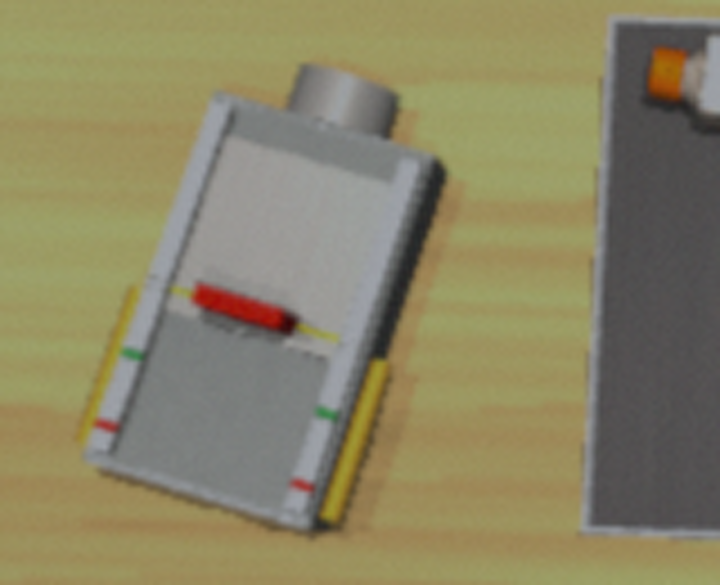

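```bash
cat > g.py <<'E'
from h import *
import pickle
# static cams frozen
T=dict(fx=501.3691307753616,fy=501.3691307753616,cx=313.872458247604,cy=196.74545427399795,eye=[0.42838176,-0.1401755,1.30591933],attitude=[-2.93377164,-0.00618159,-1.53923829])
S=dict(fx=366.8237928540239,fy=366.8237928540239,cx=317.48842662417616,cy=196.44553094841163,eye=[0.46304072,0.42035097,0.68538535],attitude=[-2.35314309,0.0153688,-2.77300464])
def cA(u,v): return (u/3.6+230-.36,v/3.6+165-.36)
def cB(u,v): return (u/4+260-.375,v/4+170-.375)
def cC(u,v): return (u/4+250-.375,v/4+270-.375)
def cD(u,v): return (u/4.5+140-.39,v/4.5+180-.39)
E
python3 - <<'E'
from g import *
np.set_printoptions(precision=4,suppress=True)
def show(n,f,c,pts,z):
    for p in pts: print(n,p,onz(f,*c(*p),z)[:2])
print("tray top");show("T",T,cB,[(62,55),(362,66),(352,525),(38,515)],.010)
print("tray side");show("S",S,cA,[(308,92),(192,293),(656,438),(714,194)],.010)
print("spots floor");show("T",T,cB,[(340,92),(338,185),(242,185),(336,336),(238,336),(334,494),(232,494)],.004)
show("S",S,cA,[(403,135),(378,190),(430,207),(517,230),(537,168),(667,272),(573,248)],.004)
print("bottle top face z=.05");show("T",T,cB,[(150,71),(141,146),(302,91),(295,157)],.05)
show("S",S,cA,[(320,97),(379,118),(258,183),(312,205)],.05)
print("cap end");show("S",S,cA,[(267,246)],.027);show("T",T,cB,[(97,106)],.027)
print("caps up z=.134");show("T",T,cB,[(299,261),(289,433)],.134);show("S",S,cA,[(497,46),(656,91)],.134)
print("tab top z .1095");show("T",T,cD,[(192,284),(297,318),(196,305),(292,333)],.1095)
show("S",S,cC,[(360,158),(378,168),(295,240),(316,250)],.1095)
print("green marks .07");show("T",T,cD,[(132,354),(327,414)],.07);show("S",S,cC,[(482,201),(341,416)],.07)
print("red");show("T",T,cD,[(106,426),(302,485)],.07);show("S",S,cC,[(562,251),(427,478)],.07)
print("tab tip tri",tri(T,(193.5,246.1),S,(332.8,326.7)),"bottle",tri(T,(311.,200.5),S,(318.6,217.2)))
s=arm.get_state();M=R.from_euler('xyz',s["ee_rot"]).as_matrix();print(M)
E
```

```text
tray top
T (62, 55) [ 0.7347 -0.0356]
T (362, 66) [ 0.7337 -0.2348]
T (352, 525) [ 0.4353 -0.2335]
T (38, 515) [ 0.4352 -0.0346]
tray side
S (308, 92) [ 0.7318 -0.2297]
S (192, 293) [ 0.7338 -0.0312]
S (656, 438) [ 0.437  -0.0299]
S (714, 194) [ 0.4361 -0.2319]
spots floor
T (340, 92) [ 0.7169 -0.2209]
T (338, 185) [ 0.6542 -0.2208]
T (242, 185) [ 0.6521 -0.1576]
T (336, 336) [ 0.5549 -0.2214]
T (238, 336) [ 0.5529 -0.1579]
T (334, 494) [ 0.4543 -0.2221]
T (232, 494) [ 0.4522 -0.1571]
S (403, 135) [ 0.6537 -0.2175]
S (378, 190) [ 0.6531 -0.1611]
S (430, 207) [ 0.6147 -0.1588]
S (517, 230) [ 0.5539 -0.1595]
S (537, 168) [ 0.5555 -0.2194]
S (667, 272) [ 0.4535 -0.1588]
S (573, 248) [ 0.5152 -0.1573]
bottle top face z=.05
T (150, 71) [ 0.7165 -0.0958]
T (141, 146) [ 0.6673 -0.0919]
T (302, 91) [ 0.7066 -0.1937]
T (295, 157) [ 0.6634 -0.1902]
S (320, 97) [ 0.7063 -0.1895]
S (379, 118) [ 0.6612 -0.1842]
S (258, 183) [ 0.7153 -0.1006]
S (312, 205) [ 0.6755 -0.0951]
cap end
S (267, 246) [ 0.6977 -0.0711]
T (97, 106) [ 0.6973 -0.0614]
caps up z=.134
T (299, 261) [ 0.5856 -0.1907]
T (289, 433) [ 0.4855 -0.1872]
S (497, 46) [ 0.587  -0.1896]
S (656, 91) [ 0.4868 -0.1833]
tab top z .1095
T (192, 284) [0.5583 0.171 ]
T (297, 318) [0.5421 0.114 ]
T (196, 305) [0.5472 0.168 ]
T (292, 333) [0.5341 0.1161]
S (360, 158) [0.5469 0.1234]
S (378, 168) [0.5383 0.1251]
S (295, 240) [0.5601 0.1671]
S (316, 250) [0.5506 0.168 ]
green marks .07
T (132, 354) [0.5234 0.2106]
T (327, 414) [0.4944 0.1022]
S (482, 201) [0.4954 0.1036]
S (341, 416) [0.5239 0.2118]
red
T (106, 426) [0.4842 0.2212]
T (302, 485) [0.4562 0.1129]
S (562, 251) [0.4571 0.1136]
S (427, 478) [0.4851 0.2216]
tab tip tri (array([0.5516, 0.1481, 0.0901]), np.float64(0.002858290445018132)) bottle (array([ 0.6868, -0.1327,  0.0223]), np.float64(0.004141614714949292))
[[-0.      0.9324 -0.3614]
 [ 0.     -0.3614 -0.9324]
 [-1.     -0.     -0.    ]]
```

```bash
python3 -m handwheel '{"gripper":[0.45,0.45,0.45,0.45,0.45,0.45,0.45,0.45,0.45,0.45],"travel":[[0.45,-0.73,0],[0.45,-0.73,0],[0.45,-0.73,0],[0.45,-0.73,0],[0.45,-0.73,0],[0.45,-0.73,0],[0.45,-0.73,0],[0.45,-0.73,0],[0.45,-0.73,0],[0.45,-0.73,0]],"spin":[-0.83,-0.83,-0.83,-0.83,-0.83,-0.83,-0.83,-0.83,-0.83,-0.83]}' 10
```

```text
t: 1.95
eef_pos: [0.4703, 0.2614, 0.2458]
ee_rot: [2.277, 1.571, -0.319]
force: [-0.2, 0.3, 0.2]
width: 0.0637
```

```bash
python3 -m handwheel '{"gripper":[0.45,0.45,0.45,0.45,0.45,0.45,0.45,0.45,0.45,0.45,0.45,0.45],"travel":[[0.448,-0.734,0],[0.448,-0.734,0],[0.448,-0.734,0],[0.448,-0.734,0],[0.448,-0.734,0],[0.448,-0.734,0],[0.448,-0.734,0],[0.448,-0.734,0],[0.448,-0.734,-0.1],[0.448,-0.734,-0.15],[0.448,-0.734,-0.15],[0.448,-0.734,-0.15]],"spin":[-0.82,-0.82,-0.82,-0.82,-0.82,-0.82,-0.82,-0.82,-0.82,-0.82,-0.82,-0.82]}'
python3 - <<'E'
from h import *
f=viewer.grab_frame("wrist");cv2.imwrite("pics/w1.png",f["pixels"]);s=arm.get_state()
np.set_printoptions(precision=4,suppress=True)
print(s["t"],s["eef_pos"],s["q"]);M=R.from_euler('xyz',s["ee_rot"]).as_matrix();print(M)
print(f["eye"],f["attitude"])
# project predicted body-top corners through the fisheye
C=R.from_euler('xyz',f["attitude"]).as_matrix()
def fe(p):
    c=C.T@(np.array(p)-f["eye"]);th=np.arctan2(np.hypot(c[0],c[1]),c[2]);ph=np.arctan2(c[1],c[0])
    return f["cx"]+f["fx"]*th*np.cos(ph),f["cy"]+f["fx"]*th*np.sin(ph)
ft=np.array([.6845,-.191]);a=np.array([.095,.9955]);n=np.array([.9955,-.095])
im=f["pixels"].copy()
for L in(0,88,100):
  for w in(-23,23):
    p=ft+a*L/1000+n*w/1000;u=fe([*p,.05]);print(L,w,np.round(u,1));cv2.circle(im,(int(u[0]),int(u[1])),2,(255,0,255),-1)
cv2.imwrite("pics/w1m.png",im)
E
```

```text
t: 3.15
eef_pos: [0.6931, -0.1023, 0.1708]
ee_rot: [0.762, 1.57, -2.474]
force: [-0.0, -0.0, 0.2]
width: 0.0636
3.2 [ 0.6939 -0.1019  0.1725] [ 0.1316  0.4476 -0.022   0.0009 -1.0993 -0.2256]
[[ 0.0019 -0.0935 -0.9956]
 [-0.0006 -0.9956  0.0935]
 [-1.      0.0004 -0.002 ]]
[ 0.6866 -0.1767  0.3095] [ 2.8622 -0.002   3.048 ]
0 -23 [347.6  99. ]
0 23 [291.9  98.9]
88 -23 [345.9 201.5]
88 23 [293.2 201.4]
100 -23 [345.5 214.5]
100 23 [293.5 214.5]
```

View pics/w1m.png

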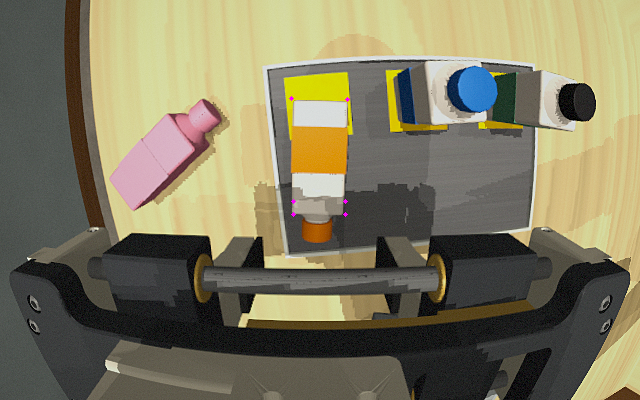

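```bash
python3 -m handwheel '{"gripper":[0.45,0.45,0.45,0.45,0.45,-1,-1,-1,-1,-1,-1],"travel":[[0,0,-0.09],[0,0,-0.18],[0,0,-0.24],[0,0,-0.269],[0,0,-0.269],[0,0,-0.269],[0,0,-0.269],[0,0,-0.269],[0,0,-0.269],[0,0,-0.269],[0,0,-0.269]],"spin":[0,0,0,0,0,0,0,0,0,0,0]}' 6
```

```text
t: 4.3
eef_pos: [0.6943, -0.1025, 0.0384]
ee_rot: [-3.024, 1.567, 0.023]
force: [-0.9, 1.4, 7.2]
width: 0.0464
```

```bash
python3 - <<'E'
from h import *
f=viewer.grab_frame("wrist");g=viewer.grab_frame("side");s=arm.get_state();print(s["t"],s["eef_pos"],s["force"],s["moment"],s["width"])
im=np.vstack([cv2.resize(f["pixels"][40:260,200:440],None,fx=2,fy=2)[:300],cv2.resize(g["pixels"][160:310,240:480],None,fx=2,fy=2)])
cv2.imwrite("pics/w2.png",im)
E
```

```text
4.4 [ 0.69435674 -0.10246774  0.03838506] [-0.56805086  1.42442554  7.39684503] [0.71970535 0.2967217  0.03486242] 0.046062691047735346
```

View pics/w2.png

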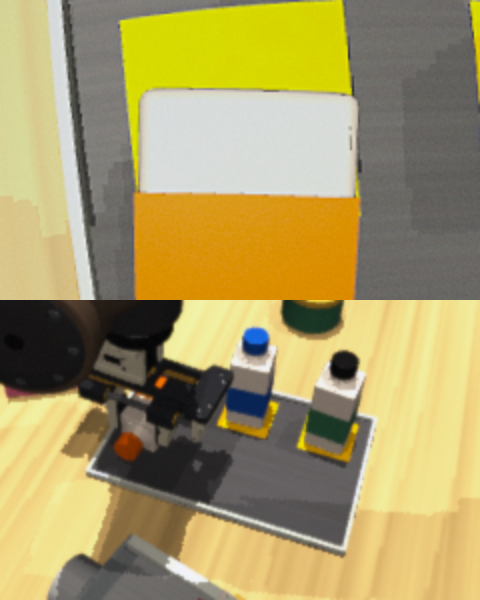

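```bash
python3 -m handwheel '{"gripper":[-1,-1,-1,-1,-1,-1,-1,-1],"travel":[[0,0,0.007],[-0.001,-0.007,0.022],[-0.001,-0.015,0.037],[-0.002,-0.024,0.05],[-0.003,-0.034,0.063],[-0.004,-0.046,0.075],[-0.006,-0.058,0.086],[-0.006,-0.058,0.086]],"spin":[0,0,0,0,0,0,0,0]}' 4
python3 - <<'E'
from h import *
f=viewer.grab_frame("wrist");g=viewer.grab_frame("side");s=arm.get_state();print(s["t"],s["eef_pos"],s["force"],s["moment"],s["width"])
im=np.vstack([cv2.resize(f["pixels"][40:260,200:440],None,fx=2,fy=2)[:300],cv2.resize(g["pixels"][160:310,240:480],None,fx=2,fy=2)])
cv2.imwrite("pics/w3.png",im)
E
```

```text
t: 5.2
eef_pos: [0.6902, -0.1327, 0.0802]
ee_rot: [3.06, 1.569, -0.178]
force: [0.5, 0.1, -0.5]
width: 0.0461
5.3 [ 0.69027201 -0.13195552  0.07943016] [ 0.93770791  0.50893339 -0.10935084] [ 0.13422608 -0.27535383  0.01971394] 0.04572843546949294
```

View pics/w3.png

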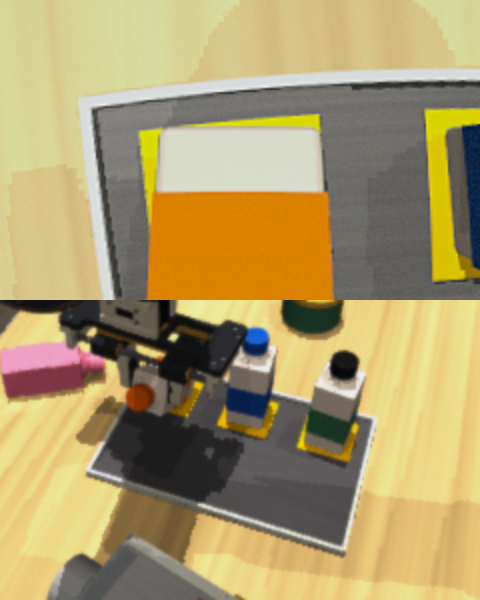

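```bash
python3 -m handwheel '{"gripper":[-1,-1,-1,-1,-1,-1,-1,-1],"travel":[[-0.001,-0.013,0.01],[-0.003,-0.027,0.018],[-0.004,-0.042,0.025],[-0.006,-0.058,0.032],[-0.007,-0.074,0.036],[-0.009,-0.09,0.039],[-0.009,-0.09,0.039],[-0.009,-0.09,0.039]],"spin":[0,0,0,0,0,0,0,0]}' 4
python3 - <<'E'
from h import *
f=viewer.grab_frame("wrist");g=viewer.grab_frame("side");s=arm.get_state();print(s["t"],s["eef_pos"],s["force"],s["moment"],s["width"])
im=np.vstack([cv2.resize(f["pixels"][40:260,200:440],None,fx=2,fy=2)[:300],cv2.resize(g["pixels"][160:310,240:480],None,fx=2,fy=2)])
cv2.imwrite("pics/w4.png",im)
E
```

```text
t: 6.1
eef_pos: [0.6853, -0.177, 0.0984]
ee_rot: [-0.3, 1.57, 2.746]
force: [0.0, 0.5, -2.4]
width: 0.046
6.2 [ 0.68536865 -0.17646549  0.09835302] [-0.27951349 -0.33214171 -2.31410608] [ 0.14980718 -0.0665227   0.00918438] 0.04626286531144904
```

View pics/w4.png

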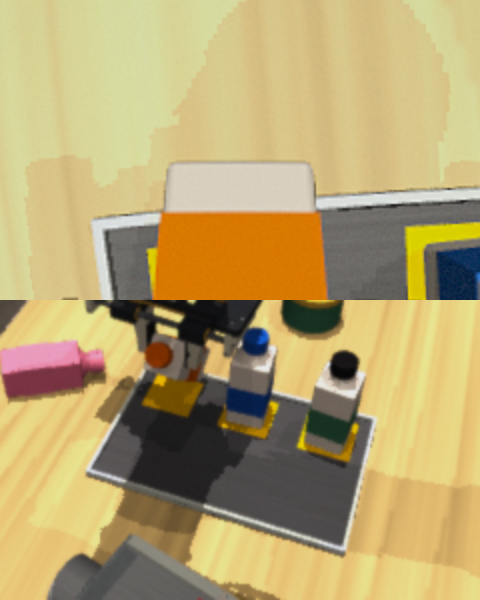

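```bash
cat > fit.py <<'E'
from h import *
from scipy.optimize import least_squares
def fe(f,p):
    C=R.from_euler('xyz',f["attitude"]).as_matrix()
    c=C.T@(np.array(p)-f["eye"]);th=np.arctan2(np.hypot(c[0],c[1]),c[2]);ph=np.arctan2(c[1],c[0])
    return np.array([f["cx"]+f["fx"]*th*np.cos(ph),f["cy"]+f["fx"]*th*np.sin(ph)])
def axes(s):
    M=R.from_euler('xyz',s["ee_rot"]).as_matrix();j=M[:,2].copy();j[2]=0;j/=np.linalg.norm(j)
    if j[0]<0:j=-j
    return j,np.array([-j[1],j[0],0])
def pt(s,th,L,h,ax,lat,w):
    # ax from foot; lat above lower face; w across
    j,a=axes(s);c,sn=np.cos(th),np.sin(th)
    dx,dl=ax-L,lat-h
    return np.array(s["eef_pos"])+a*(dx*c-dl*sn)+np.array([0,0,dx*sn+dl*c])+j*w
E
python3 - <<'E'
from fit import *
f=viewer.grab_frame("wrist");s=arm.get_state()
for th in (0,20,30,40,50,60,70):
    print(th,[np.round(fe(f,pt(s,np.radians(th),.0885,.0344,a,.046,w))).tolist() for a,w in ((0,-.023),(0,.023),(.03,.0))],np.round(pt(s,np.radians(th),.0885,.0344,0,0,0),3))
E
```

```text
0 [[377.0, 84.0], [263.0, 84.0], [320.0, 156.0]] [ 0.677 -0.264  0.064]
20 [[365.0, 93.0], [274.0, 93.0], [320.0, 149.0]] [ 0.679 -0.247  0.036]
30 [[361.0, 103.0], [278.0, 103.0], [320.0, 152.0]] [ 0.68  -0.236  0.024]
40 [[358.0, 116.0], [281.0, 116.0], [320.0, 157.0]] [ 0.681 -0.222  0.015]
50 [[356.0, 130.0], [284.0, 130.0], [320.0, 165.0]] [ 0.683 -0.207  0.008]
60 [[353.0, 146.0], [286.0, 146.0], [320.0, 175.0]] [ 0.684 -0.191  0.005]
70 [[352.0, 163.0], [287.0, 163.0], [320.0, 186.0]] [ 0.686 -0.174  0.003]
```

```bash
python3 -m handwheel '{"gripper":[-1,-1,-1,-1],"travel":[[0,0.01,-0.004],[0,0,-0.004],[0,0.01,-0.006],[0,0,-0.006]],"spin":[0,0,0,0]}' 3
cat > look.py <<'E'
from fit import *
import sys
f=viewer.grab_frame("wrist");g=viewer.grab_frame("side");s=arm.get_state();print(s["t"],s["eef_pos"],s["force"],s["width"])
im=np.vstack([cv2.resize(f["pixels"][40:260,200:440],None,fx=2,fy=2)[:300],cv2.resize(g["pixels"][160:310,240:480],None,fx=2,fy=2)])
cv2.imwrite(f"pics/{sys.argv[1]}.png",im)
for th in (30,40,50,60,70,80,90):
    print(th,[np.round(2*(fe(f,pt(s,np.radians(th),.0885,.0344,a,.046,w))-[200,40])).tolist() for a,w in ((0,-.023),(0,.023),(.1,-.023),(.1,.023))],np.round(pt(s,np.radians(th),.0885,.0344,0,0,0),3))
E
python3 look.py w5
```

```text
t: 6.65
eef_pos: [0.6858, -0.1757, 0.0959]
ee_rot: [-2.821, 1.57, 0.226]
force: [-1.6, 2.4, 3.3]
width: 0.0463
6.75 [ 0.68572275 -0.17685124  0.0961286 ] [-1.49171495  2.03829547  4.02849027] 0.04585991274768595
30 [[323.0, 121.0], [157.0, 121.0], [338.0, 500.0], [141.0, 500.0]] [ 0.68  -0.236  0.022]
40 [[317.0, 147.0], [163.0, 147.0], [340.0, 491.0], [140.0, 491.0]] [ 0.681 -0.222  0.013]
50 [[312.0, 177.0], [168.0, 176.0], [340.0, 480.0], [139.0, 480.0]] [ 0.683 -0.207  0.006]
60 [[308.0, 209.0], [172.0, 209.0], [341.0, 469.0], [139.0, 469.0]] [ 0.684 -0.191  0.002]
70 [[304.0, 243.0], [175.0, 243.0], [341.0, 457.0], [139.0, 456.0]] [ 0.686 -0.175  0.001]
80 [[302.0, 279.0], [177.0, 279.0], [341.0, 444.0], [139.0, 444.0]] [ 0.687 -0.158  0.003]
90 [[300.0, 317.0], [179.0, 316.0], [340.0, 432.0], [139.0, 432.0]] [ 0.689 -0.143  0.008]
```

View pics/w5.png

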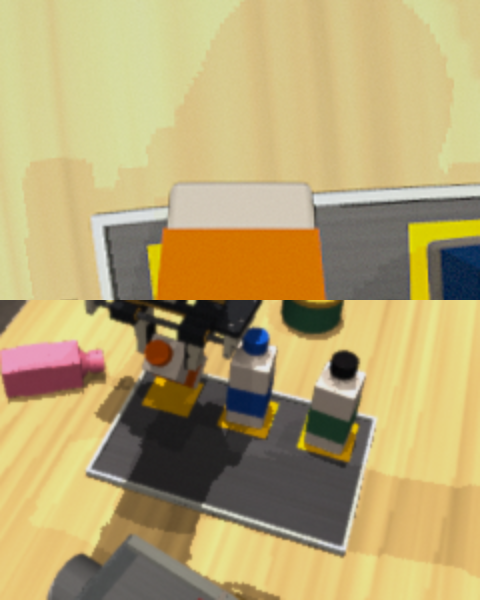

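```bash
python3 -m handwheel '{"gripper":[-1,-1,-1,-1,-1,-1,-1,-1],"travel":[[0,0,0.005],[-0.001,-0.012,0.009],[-0.002,-0.024,0.011],[-0.003,-0.034,0.013],[-0.004,-0.044,0.014],[-0.005,-0.052,0.014],[-0.005,-0.058,0.013],[-0.005,-0.058,0.013]],"spin":[0,0,0,0,0,0,0,0]}' 3
python3 look.py w6
```

```text
t: 7.55
eef_pos: [0.6829, -0.2062, 0.1026]
ee_rot: [2.475, 1.57, -0.762]
force: [-1.9, 1.7, 3.9]
width: 0.0459
7.65 [ 0.68296096 -0.20572932  0.10248651] [-1.47432661  2.54679372  3.77542362] 0.046216820771225645
30 [[323.0, 127.0], [156.0, 127.0], [338.0, 505.0], [142.0, 505.0]] [ 0.677 -0.265  0.028]
40 [[316.0, 152.0], [163.0, 152.0], [339.0, 496.0], [141.0, 496.0]] [ 0.679 -0.251  0.019]
50 [[311.0, 181.0], [168.0, 181.0], [340.0, 486.0], [140.0, 486.0]] [ 0.68  -0.236  0.013]
60 [[307.0, 213.0], [172.0, 213.0], [340.0, 474.0], [139.0, 474.0]] [ 0.682 -0.22   0.009]
70 [[304.0, 248.0], [175.0, 248.0], [340.0, 462.0], [139.0, 462.0]] [ 0.683 -0.204  0.008]
80 [[301.0, 283.0], [177.0, 283.0], [340.0, 449.0], [139.0, 450.0]] [ 0.685 -0.187  0.009]
90 [[299.0, 320.0], [179.0, 320.0], [340.0, 438.0], [140.0, 438.0]] [ 0.686 -0.171  0.014]
```

View pics/w6.png

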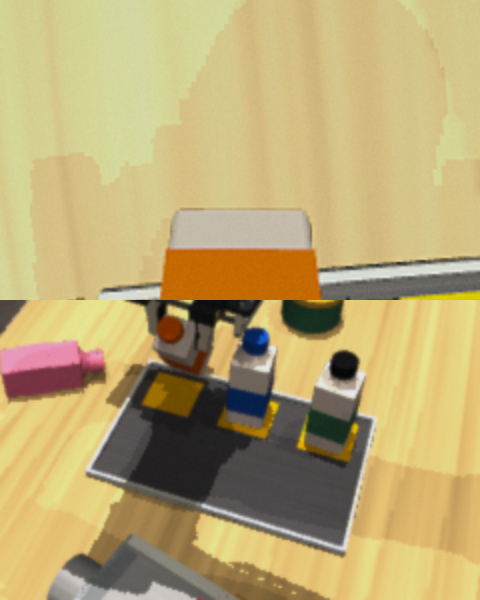

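```bash
python3 -m handwheel '{"gripper":[-1,-1,-1,-1,-1,-1,-1],"travel":[[-0.001,-0.012,0.001],[-0.002,-0.024,0.002],[-0.003,-0.036,0.003],[-0.004,-0.048,0.003],[-0.005,-0.06,0.002],[-0.006,-0.07,0.001],[-0.006,-0.07,0.001]],"spin":[0,0,0,0,0,0,0]}' 3
python3 look.py w7
```

```text
t: 8.35
eef_pos: [0.6798, -0.2416, 0.1022]
ee_rot: [0.433, 1.57, -2.805]
force: [-1.3, -0.1, 0.6]
width: 0.0462
8.45 [ 0.68000386 -0.24093466  0.10232202] [-0.49724744 -0.37626975  0.39340765] 0.046178502415347066
30 [[322.0, 128.0], [156.0, 128.0], [337.0, 507.0], [141.0, 507.0]] [ 0.674 -0.3    0.028]
40 [[316.0, 153.0], [162.0, 153.0], [338.0, 498.0], [140.0, 498.0]] [ 0.676 -0.286  0.019]
50 [[311.0, 182.0], [167.0, 182.0], [339.0, 487.0], [139.0, 487.0]] [ 0.677 -0.271  0.012]
60 [[307.0, 214.0], [171.0, 214.0], [340.0, 476.0], [139.0, 476.0]] [ 0.679 -0.255  0.008]
70 [[303.0, 249.0], [174.0, 249.0], [340.0, 463.0], [139.0, 464.0]] [ 0.68  -0.239  0.007]
80 [[301.0, 284.0], [177.0, 284.0], [340.0, 451.0], [139.0, 451.0]] [ 0.682 -0.223  0.009]
90 [[299.0, 321.0], [178.0, 321.0], [339.0, 439.0], [139.0, 439.0]] [ 0.683 -0.207  0.014]
```

View pics/w7.png

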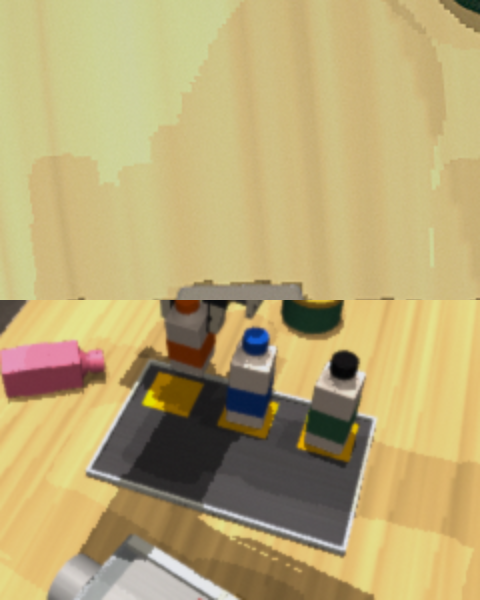

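```bash
python3 -m handwheel '{"gripper":[-1,-1,-1,-1,-1,-1,-1,-1,-1],"travel":[[0,0,0],[0,0,0],[0,0.005,0.03],[0.002,0.03,0.05],[0.006,0.07,0.05],[0.01,0.1,0.05],[0.01,0.116,0.05],[0.01,0.116,0.05],[0.01,0.116,0.05]],"spin":[0,0,0,0,0.04,0.08,0.12,0.12,0.12]}' 15
python3 look.py w8
```

```text
t: 9.35
eef_pos: [0.6849, -0.1822, 0.1272]
ee_rot: [0.145, 1.57, -2.997]
force: [-0.2, -0.7, -2.7]
width: 0.0462
9.45 [ 0.68477099 -0.18298805  0.12721573] [ 1.13770257  0.46829965 -1.73332888] 0.04578829535896686
30 [[324.0, 123.0], [157.0, 122.0], [338.0, 501.0], [142.0, 501.0]] [ 0.685 -0.242  0.053]
40 [[317.0, 148.0], [163.0, 148.0], [340.0, 492.0], [141.0, 492.0]] [ 0.685 -0.229  0.044]
50 [[312.0, 178.0], [168.0, 178.0], [340.0, 481.0], [140.0, 481.0]] [ 0.685 -0.214  0.037]
60 [[307.0, 210.0], [172.0, 210.0], [341.0, 470.0], [139.0, 470.0]] [ 0.685 -0.197  0.033]
70 [[304.0, 244.0], [175.0, 244.0], [341.0, 458.0], [139.0, 458.0]] [ 0.685 -0.181  0.032]
80 [[301.0, 280.0], [177.0, 280.0], [341.0, 445.0], [139.0, 445.0]] [ 0.685 -0.164  0.034]
90 [[299.0, 318.0], [179.0, 317.0], [340.0, 433.0], [140.0, 433.0]] [ 0.685 -0.149  0.039]
```

View pics/w8.png

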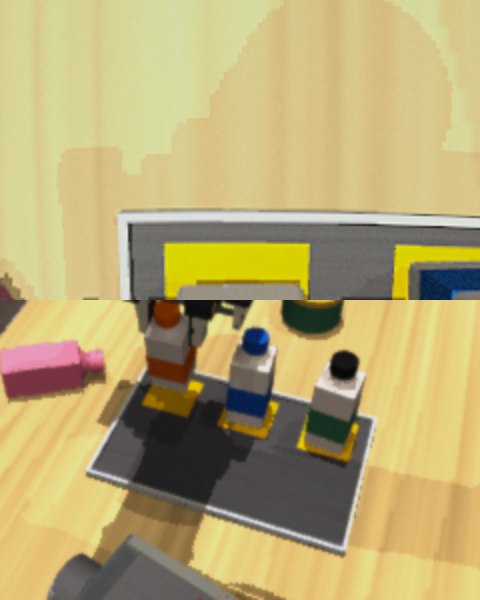

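```bash
python3 -m handwheel '{"gripper":[-1,-1,-1,-1],"travel":[[0,0,-0.02],[0,0,-0.035],[0,0,-0.045],[0,0,-0.045]],"spin":[0,0,0,0]}' 15
python3 -m handwheel '{"gripper":[-1,-1,-1,-1,-1,-1,-1,-1],"travel":[[0,0,-0.004],[0,-0.002,-0.01],[0,-0.008,-0.016],[0,-0.014,-0.018],[0,-0.02,-0.02],[0,-0.026,-0.022],[0,-0.03,-0.024],[0,-0.03,-0.024]],"spin":[0,0,0,0,0,0,0,0]}' 4
python3 look.py w9
```

```text
t: 9.85
eef_pos: [0.6841, -0.1829, 0.1034]
ee_rot: [-0.075, 1.568, 3.065]
force: [0.9, 0.1, -3.2]
width: 0.0462
t: 10.65
eef_pos: [0.6851, -0.1984, 0.0935]
ee_rot: [2.392, 1.57, -0.75]
force: [-2.6, -1.0, 2.3]
width: 0.0462
10.75 [ 0.68517173 -0.19811512  0.09354233] [-1.72342649 -1.49679267  2.51990646] 0.04573838381941278
30 [[323.0, 126.0], [156.0, 126.0], [338.0, 505.0], [141.0, 505.0]] [ 0.685 -0.258  0.02 ]
40 [[316.0, 152.0], [162.0, 152.0], [339.0, 496.0], [140.0, 496.0]] [ 0.685 -0.244  0.01 ]
50 [[311.0, 181.0], [167.0, 181.0], [340.0, 485.0], [139.0, 485.0]] [ 0.685 -0.229  0.004]
60 [[307.0, 213.0], [171.0, 213.0], [340.0, 474.0], [139.0, 474.0]] [ 0.685 -0.213 -0.   ]
70 [[304.0, 247.0], [175.0, 247.0], [340.0, 462.0], [139.0, 462.0]] [ 0.685 -0.196 -0.001]
80 [[301.0, 283.0], [177.0, 283.0], [340.0, 449.0], [139.0, 449.0]] [ 0.685 -0.18   0.   ]
90 [[299.0, 320.0], [179.0, 320.0], [340.0, 437.0], [140.0, 437.0]] [ 0.685 -0.164  0.005]
```

View pics/w9.png

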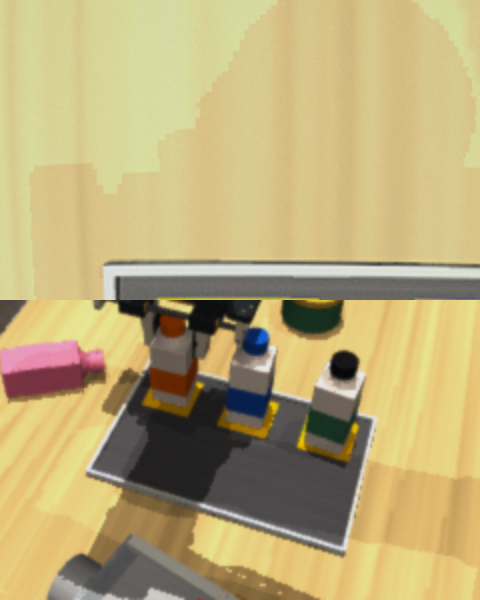

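```bash
python3 - <<'E'
from h import *
f=viewer.grab_frame("wrist");g=viewer.grab_frame("side");t=viewer.grab_frame("top")
cv2.imwrite("pics/w10.png",np.vstack([cv2.resize(f["pixels"][160:300,200:440],None,fx=2.5,fy=2.5)[:330],cv2.resize(g["pixels"][160:250,290:440],None,fx=4,fy=4)[:,:600][:260]]))
E
```

```text
(no output)
```

View pics/w10.png

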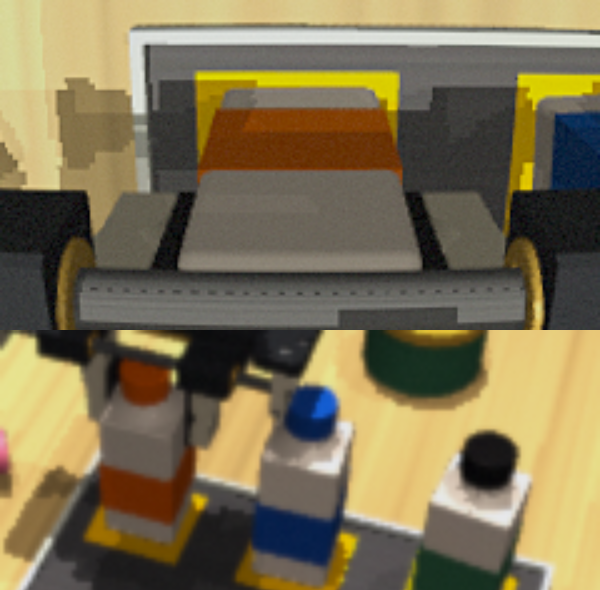

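```bash
python3 -m handwheel '{"gripper":[-1,-1,0.1,0.25,0.35,0.4,0.4,0.4,0.4,0.4,0.4,0.4,0.4,0.4],"travel":[[0,0,0.004],[0,0,0.004],[0,0,0.004],[0,0,0.004],[0,0,0.004],[0,0,0.004],[0,0,0.02],[0,0,0.05],[0,0,0.1],[0,0,0.18],[0,0,0.26],[0,0,0.34],[0,0,0.34],[0,0,0.34]],"spin":[0,0,0,0,0,0,0,0,0,0,0,0,0,0]}'
python3 - <<'E'
from fit import *
f=viewer.grab_frame("wrist");g=viewer.grab_frame("side");t=viewer.grab_frame("top");s=arm.get_state();print(s["t"],s["eef_pos"],s["ee_rot"],s["q"])
M=R.from_euler('xyz',s["ee_rot"]).as_matrix();print(M[:,2])
cv2.imwrite("pics/w11.png",f["pixels"])
cv2.imwrite("pics/w12.png",np.vstack([cv2.resize(g["pixels"][160:250,290:440],None,fx=4,fy=4)[:,:600][:300],cv2.resize(t["pixels"][180:260,200:350],None,fx=4,fy=4)[:300]]))
E
```

```text
t: 12.3
eef_pos: [0.6855, -0.1977, 0.2661]
ee_rot: [3.124, 1.566, -0.018]
force: [-0.5, 0.0, -0.8]
width: 0.0613
12.45 [ 0.68439691 -0.19752512  0.26231859] [-0.19601057  1.56928218  2.94486589] [-8.50350945e-03  4.12486118e-01  1.31565702e-01 -2.94749788e-04
 -1.29136332e+00  7.86881795e-03]
[-9.99998641e-01  7.15977517e-04  1.48514884e-03]
```

View pics/w11.png

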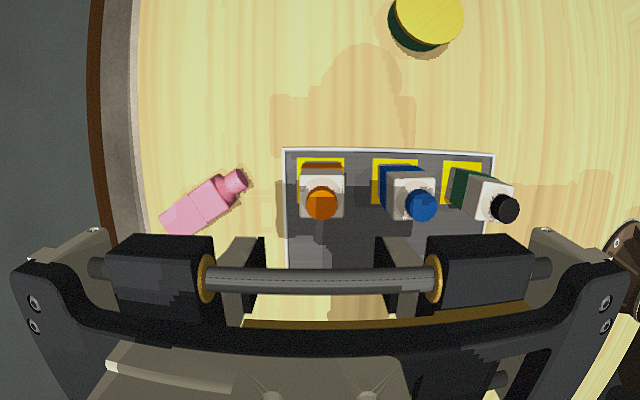

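View pics/w12.png

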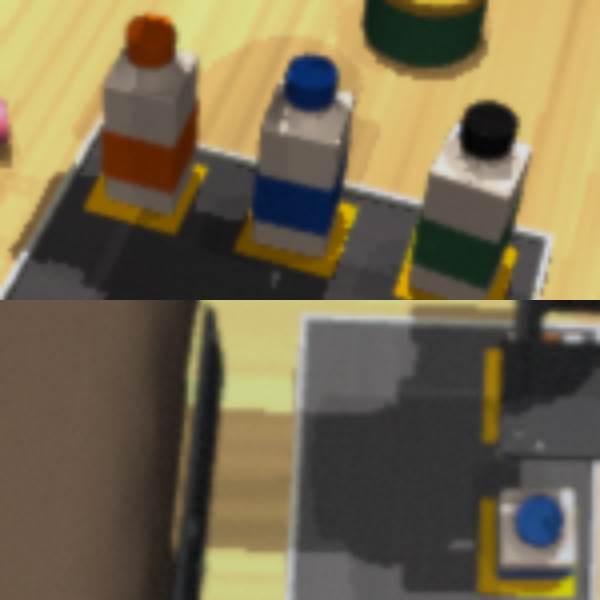

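```bash
python3 -m handwheel '{"gripper":[0.4,0.4,0.2,0.2,0.2,0.2,0.2,0.2,0.2,0.2,0.2,0.2],"travel":[[-0.274,0.687,0],[-0.274,0.687,0],[-0.274,0.687,0],[-0.274,0.687,0],[-0.274,0.687,0],[-0.274,0.687,0],[-0.274,0.687,0],[-0.274,0.687,0],[-0.274,0.687,-0.08],[-0.274,0.687,-0.15],[-0.274,0.687,-0.15],[-0.274,0.687,-0.15]],"spin":[-0.336,-0.336,-0.336,-0.336,-0.336,-0.336,-0.336,-0.336,-0.336,-0.336,-0.336,-0.336]}'
python3 - <<'E'
from fit import *
f=viewer.grab_frame("wrist");g=viewer.grab_frame("side");s=arm.get_state();print(s["t"],s["eef_pos"],s["width"])
M=R.from_euler('xyz',s["ee_rot"]).as_matrix();print(M[:,2])
im=f["pixels"].copy()
c=np.array([.548,.146]);ix=np.array([.966,-.26]);iy=np.array([.26,.966])
for a in(-.006,.006):
  for b in (-.025,.025):
    u=fe(f,[*(c+ix*a+iy*b),.1095]);print(np.round(u,1));cv2.circle(im,(int(round(u[0])),int(round(u[1]))),1,(255,0,255),-1)
cv2.imwrite("pics/w13.png",im);cv2.imwrite("pics/s13.png",g["pixels"])
E
```

```text
t: 13.65
eef_pos: [0.548, 0.1455, 0.188]
ee_rot: [1.169, 1.568, -2.236]
force: [0.3, -0.1, 0.6]
width: 0.0523
13.75 [0.54908339 0.14598434 0.18974035] 0.05238383918578891
[-0.9652096   0.26147133 -0.00178164]
[328.  186.3]
[327.5 249.9]
[311.3 186.4]
[311.9 249.9]
```

View pics/w13.png

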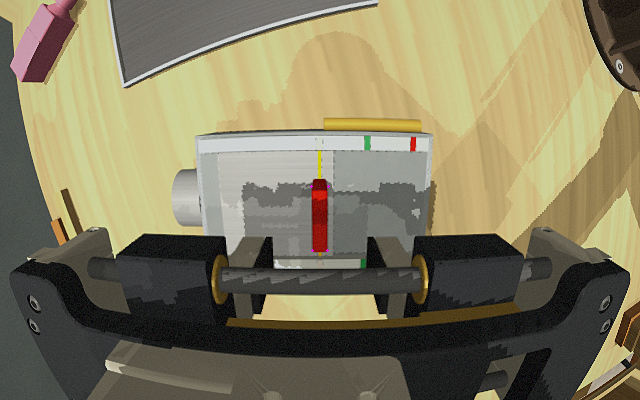

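View pics/s13.png

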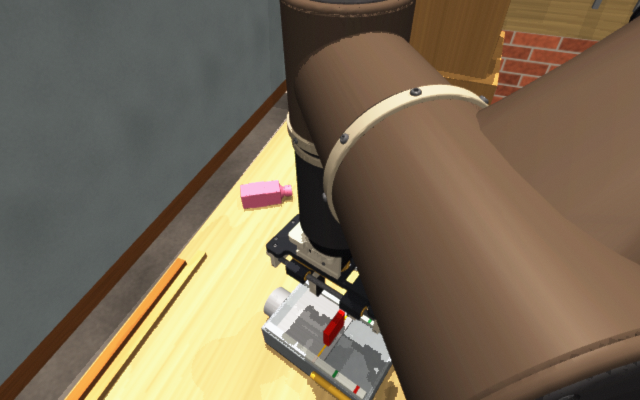

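```bash
python3 -m handwheel '{"gripper":[0.2,0.2,0.2,0.2,0.2,-1,-1,-1,-1,-1,-1],"travel":[[0,0,-0.07],[0,0,-0.14],[0,0,-0.18],[0,0,-0.19],[0,0,-0.19],[0,0,-0.19],[0,0,-0.19],[0,0,-0.19],[0,0,-0.19],[0,0,-0.19],[0,0,-0.19]],"spin":[0,0,0,0,0,0,0,0,0,0,0]}' 30
python3 - <<'E'
from fit import *
f=viewer.grab_frame("wrist");s=arm.get_state();print(s["t"],s["eef_pos"],s["width"],s["force"])
cv2.imwrite("pics/w14.png",f["pixels"])
E
```

```text
t: 14.85
eef_pos: [0.548, 0.1459, 0.0932]
ee_rot: [-2.646, 1.571, 0.231]
force: [-0.8, -0.1, 2.2]
width: 0.0118
14.9 [0.54805399 0.14591409 0.09324645] 0.011620473332823487 [-0.38865796  0.2039371   1.9027709 ]
```

View pics/w14.png

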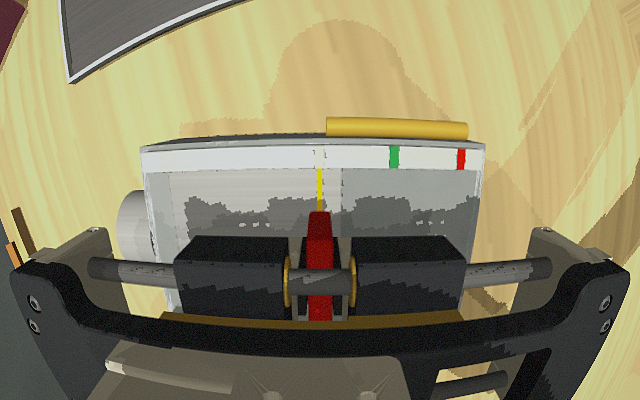

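```bash
python3 -m handwheel '{"gripper":[-1,-1,-1,-1,-1,-1,-1,-1,-1,-1],"travel":[[-0.01,0.003,0],[-0.02,0.005,0],[-0.03,0.008,0],[-0.04,0.011,0],[-0.05,0.014,0],[-0.06,0.016,0],[-0.07,0.019,0],[-0.077,0.021,0],[-0.077,0.021,0],[-0.077,0.021,0]],"spin":[0,0,0,0,0,0,0,0,0,0]}' 30
python3 - <<'E'
from fit import *
f=viewer.grab_frame("wrist");s=arm.get_state();print(s["t"],s["eef_pos"],s["width"],s["force"],(np.array(s["eef_pos"])-[.548,.1459,.0932])[:2]@[-.966,.26])
cv2.imwrite("pics/w15.png",f["pixels"]);cv2.imwrite("pics/w15c.png",cv2.resize(f["pixels"][120:330,140:500],None,fx=2.2,fy=2.2))
E
```

```text
t: 15.9
eef_pos: [0.5105, 0.1559, 0.0932]
ee_rot: [3.022, 1.569, -0.383]
force: [8.5, -5.2, -3.6]
width: 0.0118
15.95 [0.51057541 0.15584972 0.09324365] 0.011802890283919315 [ 8.28404487 -5.85364598 -3.12927125] 0.03873907803425056
```

View pics/w15c.png

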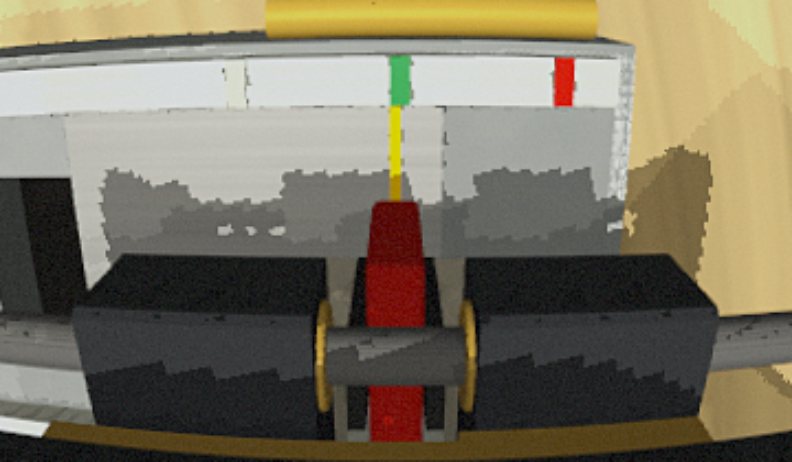

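```bash
python3 -m handwheel '{"gripper":[-1,-1,-1,-1,-1,-1],"travel":[[-0.002,0.001,0],[-0.002,0.001,0],[-0.002,0.001,0],[-0.002,0.001,0],[-0.002,0.001,0],[-0.002,0.001,0]],"spin":[0,0,0,0,0,0]}' 30
python3 - <<'E'
from fit import *
f=viewer.grab_frame("wrist");t=viewer.grab_frame("top");s=arm.get_state();print(s["t"],s["eef_pos"],s["width"],s["force"],(np.array(s["eef_pos"])-[.548,.1459,.0932])[:2]@[-.966,.26])
a=cv2.resize(f["pixels"][130:230,140:500],None,fx=2,fy=2);b=cv2.resize(t["pixels"][170:310,240:480],None,fx=3,fy=3,interpolation=cv2.INTER_CUBIC)[:390]
cv2.imwrite("pics/w16.png",np.vstack([a,b]))
E
```

```text
t: 16.55
eef_pos: [0.5096, 0.1561, 0.0932]
ee_rot: [2.853, 1.569, -0.552]
force: [8.5, -5.4, -3.7]
width: 0.0116
16.65 [0.50957315 0.15613782 0.0932287 ] 0.011719873450045002 [ 8.03960785 -7.43942374 -3.71409224] 0.039782172568345674
```

View pics/w16.png

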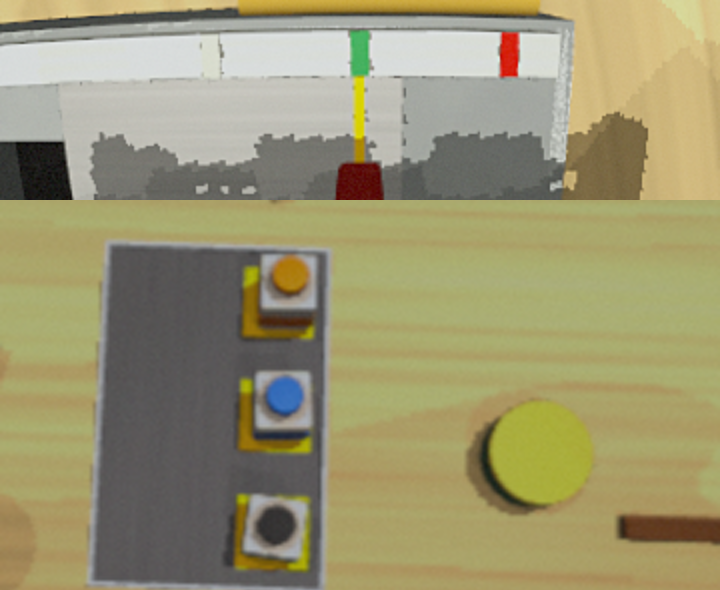

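```bash
python3 -c "
from station import arm
print(arm.job_done())"
```

```text
the job is handed in; nothing more can be done
None
```

The orange-capped bottle now stands cap up on its own yellow spot (spot0, the farthest) and has been let go. I then pulled the shutter by its red tab to half open and handed the job in still gripping it, at about 17 s of the 51 s.

- **Bottle:** I gripped it lightly near the shoulder and tipped it up about its foot. The grip held it partly tilted in mid-air, so I used the tray's right rim to finish turning it. I then lifted it, moved it over the spot and pressed the foot flat. The pink look-alike was not touched.
- **Last bottle check:** the final top picture shows it upright inside its spot. The blue- and black-capped bottles look unmoved on their spots, and so does the tin; I judged these by eye and did not measure them again.
- **Shutter:** the yellow pointer lines up with the green mark in the last wrist picture. Tool travel was 39.8 mm, and the largest travel I read was that same 39.8 mm, well short of three quarters. The tab is gripped with a commanded 30 N and the fingers read 11.7 mm on its 12 mm.
- **One mismatch:** the last sideways force reading (8.0, -7.4 N) points well off the shutter's line, where only the spring's roughly 10 N was expected. The shutter position itself was steady.

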